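# Copy the cheek angle with a sliding bevel

## Task

Copy the cheek angle of the finished converter's bracket: slide the open bevel gauge along that bracket's fence into its corner until the hub is fully home and the blade lies flush on the cheek, hold it there with a firm 5 to 15 N for about a second, then press its lock button fully down with about 20 N while it still sits there. Slide the locked gauge along the bare bracket's fence into its corner in the same way, so that the blade turns the stiff cheek to that angle, hold it fully home with 5 to 15 N for about a second and leave it sitting there, locked. Never let gauge and bracket press on each other with more than 25 N, and leave the spool, bottle and loose module alone.

Things in the scene. Friction and masses are not known exactly. Their poses are not given: they have to be found in the camera images.
- gauge: Loose steel bevel gauge, flat on the bench, 0.3-0.5 kg. Origin: underside, on the axis of its round hub (radius 14). Stock: bar 28 wide (x -14 to 14), 24 high, from the hub to y = 113 along its +y; outer edge x = +14 goes against a fence. Black grip rib on it: 16 wide (x), y 32 to 82, top z = 60. Blade swings about the hub on the -x side.
- gauge_blade (a joint): Blade hinge about the hub axis, rad. 0: blade square to the stock (along gauge -x); positive: wider, leaning to gauge -y. Blade: bar 12 thick, z 3 to 21, reaching 110 from the hub axis; outer face tangent to the hub (14 from the axis). A disc (radius 26, z 24 to 29) turns with it. Starts wider than the finished cheek. Friction 0.012 N m unlocked, over 0.06 N m locked.
- gauge_lock (a joint): Travel of the lock button, m: 0 up (unlocked) to fully down at 0.003 to 0.004; locked above 0.0023. Moves at about 8 N; its brake meets the disc at 0.0025 and needs 18 to 22 N to bite well; stays down by itself (eases back to about 0.0027); the push goes through the hub straight into the bench.
- gauge_grip (a point): Middle of the grip rib, to be grasped from above with the fingers closing along gauge x: 57 along gauge +y from the hub axis, 48 above the underside. Fingertips 26 or more above the bench clear both brackets.
- lock_top (a point): Centre of the top of the round black lock button (20 across) on a round plate 50 across, over the hub axis, 46 above the underside when up. Press straight down with closed fingertips.
- blade_face (a point): Point on the blade's outer face, 60 along the blade from the hub axis, 11 up; x axis along the blade towards the hub.
- master: Finished bracket, fixed, finned aluminium converter (20 high) behind its fence. Origin: bench level at the cheek's pivot. Fence: bar 22 high along its +y (y -24 to 154), inner face x = +14. End stop for the hub: face y = -14, x 2 to 16. Inside is -x, towards the robot. Gauge home: origins and axes of gauge and bracket coincide.
- master_cheek (a joint): Angle of the finished bracket's cheek about the pivot, rad: 0 square to the fence (along -x), positive wider (leaning to -y). Clamped fast, with a dark gusset on its outside; stands between -0.09 and 0.29.
- master_face (a point): Point on the inner face of the finished cheek, 90 along it from the pivot, 11 up; x axis along the cheek towards the pivot. Cheek: plate 22 high, 8 thick, from 18 to 123 from the pivot; the inner face, 14 from the pivot axis like the blade's, is its outer land, 65 to 123 out (2 mm relief before it).
- bracket: Bare bracket, fixed, only a thin flange with three screws behind its fence. Fence, end stop, pivot and axes as on the finished bracket.
- bracket_cheek (a joint): Angle of the bare bracket's cheek, same meaning as master_cheek. Turns stiffly (0.03 N m), stays where it is left; starts narrower (more closed) than the finished one, at -0.44 to -0.27.
- bracket_face (a point): Point on the inner face of the bare bracket's cheek, placed like master_face; cheek of the same size.
- spool: Bystander: white plastic spool, 56 across, 42 high; origin under its centre.
- bottle: Bystander: white bottle, green cap, 68 across, 170 high; origin under its centre.
- module: Bystander: loose finned aluminium module 70 by 110 by 42 high; origin under its centre.
There are look-alikes about, which are no part of the job. There is more than one size of the gauge; the one meant has the size given above.

How it is judged (in metres and radians):
On the way, in this order (a step that is already met when the one before it is completed fails the run):
1. the gauge is home in the finished bracket's corner, blade flush on the cheek, pressed there with more than 4 N (horizontal distance between gauge and master below 0.003 m and angle between the y axis of gauge and the y axis of master, either way round below 0.03 rad and height (world z) of gauge below 0.004 m and angle between gauge's own z axis and vertical below 0.06 rad and angle between the x axis of blade_face and the x axis of master_face, either way round below 0.04 rad and contact force between gauge and master above 4 N), for 0.3 s.
2. the gauge is locked while it sits there (horizontal distance between gauge and master below 0.004 m and angle between the y axis of gauge and the y axis of master, either way round below 0.035 rad and height (world z) of gauge below 0.004 m and angle between gauge's own z axis and vertical below 0.06 rad and angle between the x axis of blade_face and the x axis of master_face, either way round below 0.04 rad and value of joint gauge_lock above 0.0023 m), for 0.2 s.
3. the locked gauge is home in the bare bracket's corner, the cheek flush on the blade, pressed there with more than 4 N (horizontal distance between gauge and bracket below 0.003 m and angle between the y axis of gauge and the y axis of bracket, either way round below 0.03 rad and height (world z) of gauge below 0.004 m and angle between gauge's own z axis and vertical below 0.06 rad and angle between the x axis of blade_face and the x axis of bracket_face, either way round below 0.04 rad and contact force between gauge and bracket above 4 N and value of joint gauge_lock above 0.0023 m), for 0.3 s.
At the end, for the whole second after the job is handed in: Bare bracket's cheek at the finished one's angle (within 0.035 rad; joint bands, at most 0.06). Gauge flat, at rest, button over 2.3 mm down, home in the bare corner: hub within 4 mm of the pivot, stock within 0.035 rad of the fence, blade flush on the cheek within 0.04 rad (horizontal distance between gauge and bracket below 0.004 m and angle between the y axis of gauge and the y axis of bracket, either way round below 0.035 rad and height (world z) of gauge below 0.004 m and angle between gauge's own z axis and vertical below 0.06 rad and value of joint gauge_lock above 0.0023 m and linear speed of gauge below 0.01 m/s and angle between the x axis of blade_face and the x axis of bracket_face, either way round below 0.04 rad and ((value of joint master_cheek between -0.1126 and -0.0874 rad and value of joint bracket_cheek between -0.1475 and -0.0525 rad) or (value of joint master_cheek between -0.0876 and -0.0624 rad and value of joint bracket_cheek between -0.1225 and -0.0275 rad) or (value of joint master_cheek between -0.0626 and -0.0374 rad and value of joint bracket_cheek between -0.0975 and -0.0025 rad) or (value of joint master_cheek between -0.0376 and -0.0124 rad and value of joint bracket_cheek between -0.0725 and 0.0225 rad) or (value of joint master_cheek between -0.0126 and 0.0126 rad and value of joint bracket_cheek between -0.0475 and 0.0475 rad) or (value of joint master_cheek between 0.0124 and 0.0376 rad and value of joint bracket_cheek between -0.0225 and 0.0725 rad) or (value of joint master_cheek between 0.0374 and 0.0626 rad and value of joint bracket_cheek between 0.0025 and 0.0975 rad) or (value of joint master_cheek between 0.0624 and 0.0876 rad and value of joint bracket_cheek between 0.0275 and 0.1225 rad) or (value of joint master_cheek between 0.0874 and 0.1126 rad and value of joint bracket_cheek between 0.0525 and 0.1475 rad) or (value of joint master_cheek between 0.1124 and 0.1376 rad and value of joint bracket_cheek between 0.0775 and 0.1725 rad) or (value of joint master_cheek between 0.1374 and 0.1626 rad and value of joint bracket_cheek between 0.1025 and 0.1975 rad) or (value of joint master_cheek between 0.1624 and 0.1876 rad and value of joint bracket_cheek between 0.1275 and 0.2225 rad) or (value of joint master_cheek between 0.1874 and 0.2126 rad and value of joint bracket_cheek between 0.1525 and 0.2475 rad) or (value of joint master_cheek between 0.2124 and 0.2376 rad and value of joint bracket_cheek between 0.1775 and 0.2725 rad) or (value of joint master_cheek between 0.2374 and 0.2626 rad and value of joint bracket_cheek between 0.2025 and 0.2975 rad) or (value of joint master_cheek between 0.2624 and 0.2876 rad and value of joint bracket_cheek between 0.2275 and 0.3225 rad) or (value of joint master_cheek between 0.2874 and 0.3126 rad and value of joint bracket_cheek between 0.2525 and 0.3475 rad))); the robot touches nothing.
It fails at once if gauge and finished bracket press on each other with more than 25 N (contact force between gauge and master above 25 N).
It fails at once if gauge and bare bracket press on each other with more than 25 N (contact force between gauge and bracket above 25 N).
It fails at once if the spool, bottle or loose module is moved by more than 15 mm (distance of any of spool, bottle, module from where it was at the start of the episode above 0.015 m).
It also fails if it takes over 72 s, if anything falls off the work surface, if the arm or the gripper's body presses on something with over 40 N, if the wrist force passes 120 N, or if a joint passes its speed limit or range.

## Robot

A 6-joint arm with a two-finger parallel gripper is mounted at the origin on the work surface. World frame = base frame: x ahead of the robot, y to its left, z up, the work surface at z = 0. Lengths are in mm, angles in rad, forces in N, time in s.
With the tool pointing down it reaches from about 400 to 925 mm from the base axis. Payload 12.5 kg.
Tool frame: the origin (TCP) lies on the mounting face of the last link; the fingertips stand 190 mm ahead of it and the grasp point (between the pads) lies 171 mm ahead of it; z points along the fingers, y is the line along which they close (so a half turn about z gives the same grasp; the last joint's range is limited). The gripper opens to 95 mm and grips with 3 to 60 N. Pads are 20 mm wide; open, the fingers measure 119 mm over their backs; the gripper's body (75 mm by 180 mm) begins 59 mm behind the grasp point.
Start: joints at [-1.207, 0.491, 1.559, -0, 1.092, -0.106], TCP at [282.961, -557.277, 404.761] pointing down, gripper open.
Joint ranges: [-3.1, 3.1], [-0.84, 2.19], [0.05, 2.79], [-1.13, 4.28], [0.06, 2.93], [-2.69, 2.69]. Speed limits (rad/s): [2.22, 2.22, 2.79, 3.14, 3.14, 3.14].

## Interface

Orientations are given as a unit quaternion [w, x, y, z].
In Python, from station import r gives the robot as it stands. The module is installed in compiled form; this text tells all that it offers.
- The arm moves only by the tool drive_tool, never from a script. Its argument "steps" is text: rows parted by semicolons, each of 7 numbers parted by spaces: the turn, a rotation vector about the tool's x, y, z in rad, then the shift along the tool's x, y, z in m, then the closure in counts, from 0 (fully open) to 255 (shut). A call has 1 to 8 rows; each row shifts and turns the commanded pose from where the row before left it, along the tool's axes as they then stand; what a row does not reach is not made up. A row lasts 1/10 s, in which the tool goes at most 50 mm and 8.59 degrees, less where a joint would pass 70% of its speed; a pose out of reach is approached as far as the arm can. A call with a gripper value outside its range is refused whole. The fingers move at their own pace and stop on an object; "squeeze" is the grip in N (left out, the last holds). Time passes only in rows, so rows that do not move let the fingers close. It gives the time, the measured TCP pose, the force, the opening and the grip force at its end, in the units of the state.
- r.observe(): the state, without advancing time (a new reading comes with each control period).
- r.capture(name): name is "scene" or "top" or "wrist"; returns a dict with "pixels" (420x560x3 uint8, red, green, blue), "K" (3x3 intrinsics, pixels), "extrinsics" (4x4, takes a point from camera to world coordinates); the wrist camera has in their place "T_tool_cam" (4x4, takes a point from camera to tool coordinates, whose origin is the TCP and whose axes are the flange's). Camera axes: x right, y down, z forward; pixel columns grow to the right and rows downward; lengths in mm; the calibration is good to about 2 mm. A picture is of the moment at which its call begins: read the wrist's pose just before it. There is no depth.
- r.sign_off(): hands the job in; it is judged then, once.
The state is a dict: "time": time; "q": joint angles; "dq": joint speeds; "effort": joint torques, N m; "tool_pos": TCP position; "eef_rot": TCP orientation; "force": force on the tool from outside, world axes, zero at the start; "moment": the same for the moment, N m; "grip_width": opening from 0.0 (shut) to 1.0 (fully open); "finger_force": force on a finger pad.
Only numpy, scipy, OpenCV 4.12 (cv2) and the standard library are available. Lean on these libraries where they do the work, as an engineer would, in place of code of your own. Each camera call takes 0.05 s, during which the arm holds its last target. There are 200 camera calls.

## Working session

There is one attempt and no reset: what is moved stays moved. The work goes in short steps, Python scripts to look and compute and a tool call to move; the robot and the scene stay as the last step left them, time stands still between calls to the robot, and variables do not carry over. Pictures are saved under pics/ and viewed, at most 10 in all, crops included, and the job is handed in when it is done.

Besides the shell and the picture viewer there is one more tool, called after "Request:" by a JSON object that holds its "method" and its "body". drive_tool: Moves the arm, as the interface text tells. Its arguments: {"type":"object","properties":{"steps":{"type":"string"},"squeeze":{"type":"number"}},"required":["steps"]}

```bash
mkdir -p pics; ls; python3 - <<'E'
from station import r
import cv2,json
import numpy as np
np.set_printoptions(suppress=True,precision=3)
o=r.observe();print({k:np.round(v,3) for k,v in o.items()})
for n in ("scene","top","wrist"):
    c=r.capture(n);cv2.imwrite(f"pics/{n}0.png",c["pixels"][...,::-1])
    print(n,np.array(c["K"]),np.array(c.get("extrinsics",c.get("T_tool_cam"))))
E
```

```text
pics
{'time': np.float64(0.0), 'q': array([-1.207,  0.492,  1.559, -0.   ,  1.092, -0.106]), 'dq': array([ 0.   ,  0.   , -0.001, -0.001,  0.001, -0.001]), 'effort': array([  0.   , -61.265, -25.818,   0.069,   0.048,  -0.   ]), 'tool_pos': array([ 282.957, -557.246,  404.147]), 'eef_rot': array([-0.001,  0.973,  0.233, -0.   ]), 'force': array([-0.575, -0.352,  0.198]), 'moment': array([ 0.078, -0.011, -0.021]), 'finger_force': np.float64(0.0), 'grip_width': np.float64(0.999)}
scene [[379.148   0.    282.484]
 [  0.    379.148 202.856]
 [  0.      0.      1.   ]] [[  0.068   0.814  -0.577 996.067]
 [  0.998  -0.046   0.054 -71.05 ]
 [  0.017  -0.579  -0.815 853.961]
 [  0.      0.      0.      1.   ]]
top [[520.177   0.    272.061]
 [  0.    520.177 210.499]
 [  0.      0.      1.   ]] [[   0.023   -0.996    0.091  287.567]
 [  -1.      -0.023    0.007  -17.797]
 [  -0.005   -0.091   -0.996 1719.181]
 [   0.       0.       0.       1.   ]]
wrist [[353.225   0.    283.077]
 [  0.    353.225 213.039]
 [  0.      0.      1.   ]] [[-0.    -0.971 -0.24  69.31 ]
 [ 1.    -0.    -0.    -0.836]
 [ 0.    -0.24   0.971 19.189]
 [ 0.     0.     0.     1.   ]]
```

View pics/top0.png

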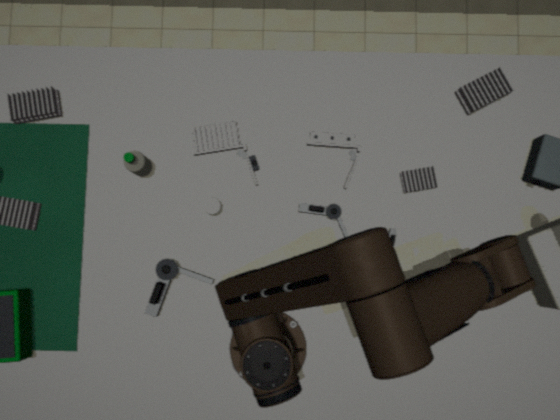

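View pics/scene0.png

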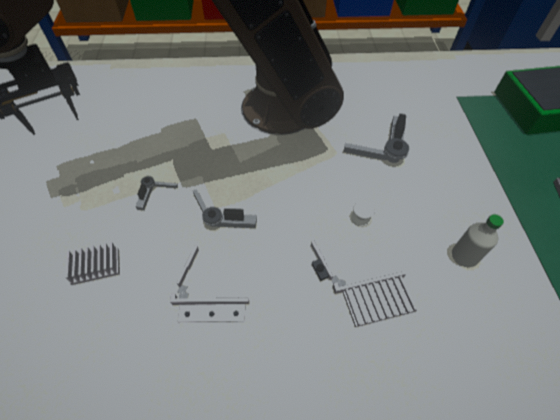

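Top view: the finished bracket's corner is near px (245,150) with its fence going left, and the bare bracket's corner is near (352,150). The mid-size gauge has its hub at (333,211) with the stock running left. A larger look-alike is at (167,268), a small one is under the arm, the spool is at (213,205) and the bottle at (135,161).

```bash
cat > h.py <<'E'
import numpy as np,cv2
from station import r
from scipy.spatial.transform import Rotation as R
np.set_printoptions(suppress=True,precision=3)
def q2R(q): return R.from_quat([q[1],q[2],q[3],q[0]]).as_matrix()
def cap(n,fn=None):
    o=r.observe();c=r.capture(n)
    if n=="wrist":
        T=np.eye(4);T[:3,:3]=q2R(o["eef_rot"]);T[:3,3]=o["tool_pos"];E=T@np.array(c["T_tool_cam"])
    else:E=np.array(c["extrinsics"])
    np.savez(f"{n}.npz" if not fn else f"pics/{fn}.npz",K=c["K"],E=E)
    if fn:cv2.imwrite(f"pics/{fn}.png",c["pixels"][...,::-1])
    return c["pixels"],np.array(c["K"]),E
def load(f):
    d=np.load(f"pics/{f}.npz");return d["K"],d["E"]
def p2w(K,E,uv,z):
    d=E[:3,:3]@np.linalg.inv(K)@np.array([*uv,1.]);return E[:3,3]+d*(z-E[2,3])/d[2]
def w2p(K,E,P):
    P=np.atleast_2d(P);c=(P-E[:3,3])@E[:3,:3];u=c@K.T;return u[:,:2]/u[:,2:]
E
python3 - <<'E'
from h import *
for n in("top","scene"):
    _,K,E=cap(n)
    L={"top":dict(hubB=(333,211,46),endB=(299,208,24),hubA=(167,268,46),endA=(152,315,24),spool=(213,206,42),bottle=(131,157,170),mpiv=(244,151,22),mfend=(195,155,22),mcheek=(257,185,22),bpiv=(353,151,22),bfend=(307,146,22),bcheek=(346,188,22)),
    "scene":dict(hubB=(212,214,46),endB=(256,221,24),tipB=(196,192,21),spool=(361,210,42),hubC=(147,182,30),endC=(142,208,15),mpiv=(336,288,22),mfend=(405,276,22),mcheek=(313,244,22),bpiv=(182,293,22),bfend=(249,300,22),bcheek=(197,249,22),bottle=(495,222,170))}[n]
    for k,v in L.items():print(n,k,p2w(K,E,v[:2],v[2]))
E
```

```text
top hubB [ 443.694 -202.227   46.   ]
top endB [453.09  -93.338  24.   ]
top hubA [248.475 326.419  46.   ]
top endA [ 96.628 372.992  24.   ]
top spool [451.548 186.283  42.   ]
top bottle [582.254 423.712 170.   ]
top mpiv [638.81   92.132  22.   ]
top mfend [621.8   254.025  22.   ]
top mcheek [526.213  46.153  22.   ]
top bpiv [ 646.75  -268.514   22.   ]
top bfend [ 660.21  -116.127   22.   ]
top bcheek [ 522.811 -246.626   22.   ]
scene hubB [ 449.252 -199.668   46.   ]
scene endB [462.711 -88.828  24.   ]
scene tipB [ 357.236 -250.01    21.   ]
scene spool [455.942 185.111  42.   ]
scene hubC [ 322.092 -384.26    30.   ]
scene endC [ 398.404 -391.086   15.   ]
scene mpiv [657.046  91.604  22.   ]
scene mfend [637.107 260.641  22.   ]
scene mcheek [537.872  51.479  22.   ]
scene bpiv [ 647.446 -263.47    22.   ]
scene bfend [ 673.571 -110.723   22.   ]
scene bcheek [ 535.023 -236.283   22.   ]
scene bottle [588.64  429.284 170.   ]
```

Request:
{"method": "drive_tool", "body": {"steps": "0 0 0 0.0338 -0.0292 0 0;0 0 0 0.0338 -0.0292 0 0;0 0 0 0.0338 -0.0292 0 0;0 0 0 0.0338 -0.0292 0 0;0 0 0 0.0338 -0.0292 0 0;0 0 0 0.0338 -0.0292 0 0;0 0 0 0.0338 -0.0292 0 0;0 0 0 0.0338 -0.0292 0 0"}}

```text
time: 1.05
tool_pos: [418.6, -224.9, 404.9]
eef_rot: [0.0, 0.973, 0.233, 0.0]
force: [0.5, -0.1, -0.2]
grip_width: 0.997
finger_force: 0.0
```

Request:
{"method": "drive_tool", "body": {"steps": "0 0 0 0.0338 -0.0292 0 0;0 0 0 0.0338 -0.0292 0 0;0 0 -0.145 0 0 0 0;0 0 -0.145 0 0 0 0;0 0 -0.145 0 0 0 0;0 0 -0.145 0 0 0 0;0 0 -0.145 0 0 0 0;0 0 -0.145 0 0 0 0"}}

```text
time: 1.85
tool_pos: [452.1, -143.8, 404.7]
eef_rot: [0.0, 0.782, 0.623, -0.0]
force: [0.0, -0.5, 0.0]
grip_width: 0.998
finger_force: 0.0
```

Request:
{"method": "drive_tool", "body": {"steps": "0 0 -0.13 0 0 0 0;0 0 0 0 0 0 0;0 0 0 0 0 0 0"}}

```text
time: 2.15
tool_pos: [452.1, -143.9, 404.7]
eef_rot: [0.0, 0.743, 0.669, -0.0]
force: [0.4, 0.4, 0.3]
grip_width: 1.002
finger_force: 0.0
```

```bash
python3 - <<'E'
from h import *
o=r.observe();print(o["time"],o["tool_pos"],o["eef_rot"],o["force"],o["q"])
cap("wrist","w1")
cap("top","t1")
E
```

```text
2.15 [ 452.133 -143.879  404.718] [ 0.     0.743  0.669 -0.   ] [0.448 0.415 0.317] [-0.447  0.278  1.915 -0.     0.949 -0.343]
```

View pics/w1.png

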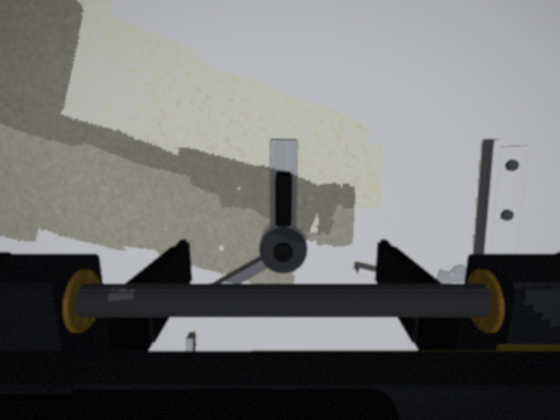

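Wrist view: the gauge stands upright in the image, button near (283,251), rib column about 283 with its far end at row 172, stock end at row 139.

```bash
python3 - <<'E'
from h import *
K,E=load("w1")
for n,uv,z in(("but",(283,251),46),("plate",(283,249),44),("ribend",(283.5,172),60),("stockendL",(270.5,139),24),("stockendR",(298,139),24),("bfence top L",(481,250),22),("bfence endL",(483,139),22),("fR",(489,139),22)):print(n,p2w(K,E,uv,z))
im=cv2.imread("pics/w1.png");t=cv2.imread("pics/t1.png")
a=cv2.resize(im[120:320,200:400],None,fx=3,fy=3,interpolation=cv2.INTER_CUBIC)
b=cv2.resize(t[110:240,180:380],None,fx=4,fy=4,interpolation=cv2.INTER_CUBIC)
cv2.imwrite("pics/tz.png",b);cv2.imwrite("pics/wz.png",a)
E
```

```text
but [ 447.629 -198.62    46.   ]
plate [ 447.781 -197.195   44.   ]
ribend [ 456.716 -116.808   60.   ]
stockendL [446.829 -87.105  24.   ]
stockendR [474.243 -90.     24.   ]
bfence top L [ 661.396 -228.95    22.   ]
bfence endL [ 659.907 -109.679   22.   ]
fR [ 665.931 -110.315   22.   ]
```

View pics/tz.png

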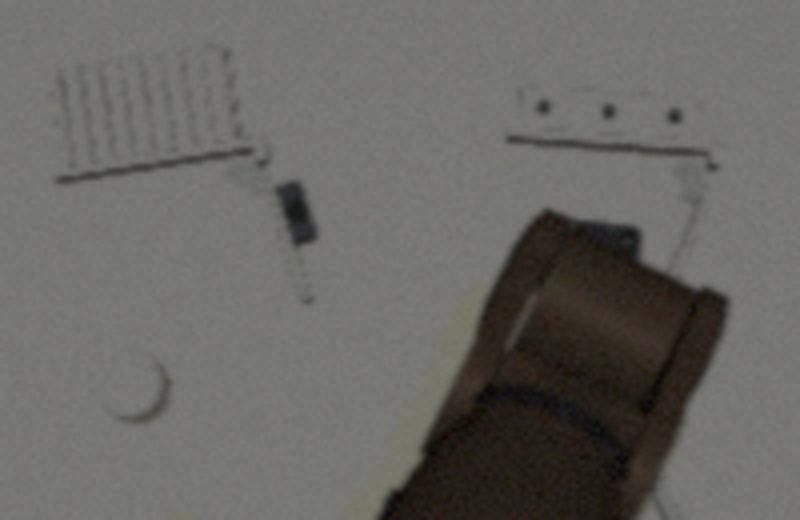

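Request:
{"method": "drive_tool", "body": {"steps": "0 0 0 -0.026 0.0325 0 0;0 0 0 -0.026 0.0325 0 0;0 0 0 -0.026 0.0325 0 0;0 0 0 -0.026 0.0325 0 0;0 0 0 -0.026 0.0325 0 0;0 0 0 0 0 0 0;0 0 0 0 0 0 0"}}

```text
time: 2.95
tool_pos: [600.8, -290.0, 403.7]
eef_rot: [-0.001, 0.743, 0.67, -0.0]
force: [-1.1, 0.4, 0.2]
grip_width: 1.001
finger_force: 0.0
```

```bash
python3 - <<'E'
from h import *
cap("wrist","wb")
E
```

Request:
{"method": "drive_tool", "body": {"steps": "0 0 0 0.0448 -0.0047 0 0;0 0 0 0.0448 -0.0047 0 0;0 0 0 0.0448 -0.0047 0 0;0 0 0 0.0448 -0.0047 0 0;0 0 0 0.0448 -0.0047 0 0;0 0 0 0.0448 -0.0047 0 0;0 0 0 0.0448 -0.0047 0 0;0 0 0 0.0448 -0.0047 0 0"}}

```text
time: 3.8
tool_pos: [598.0, 73.0, 405.5]
eef_rot: [0.0, 0.742, 0.67, 0.0]
force: [0.2, -0.2, -0.1]
grip_width: 1.0
finger_force: 0.0
```

Request:
{"method": "drive_tool", "body": {"steps": "0 0 0 0 0 0 0;0 0 0 0 0 0 0"}}

```text
time: 4.0
tool_pos: [598.5, 72.0, 405.2]
eef_rot: [0.0, 0.741, 0.671, 0.0]
force: [-0.1, -0.6, -0.4]
grip_width: 1.0
finger_force: 0.0
```

```bash
python3 - <<'E'
from h import *
o=r.observe();print(o["time"],o["tool_pos"],o["eef_rot"],o["force"],o["q"])
cap("wrist","wm")
a=cv2.imread("pics/wb.png");b=cv2.imread("pics/wm.png")
f=lambda x:cv2.resize(x[40:290,180:446],None,fx=1.5,fy=1.5,interpolation=cv2.INTER_CUBIC)
f=lambda x:cv2.resize(x[20:260,160:426],None,fx=1.5,fy=2.4,interpolation=cv2.INTER_CUBIC)
m=np.hstack([f(a),f(b)]);m=cv2.convertScaleAbs(m,alpha=1.5)
cv2.imwrite("pics/wbm.png",m)
E
```

```text
4.0 [598.457  72.014 405.217] [0.    0.741 0.671 0.   ] [-0.059 -0.641 -0.363] [ 0.01   0.459  1.615 -0.     1.067  0.109]
```

View pics/wbm.png

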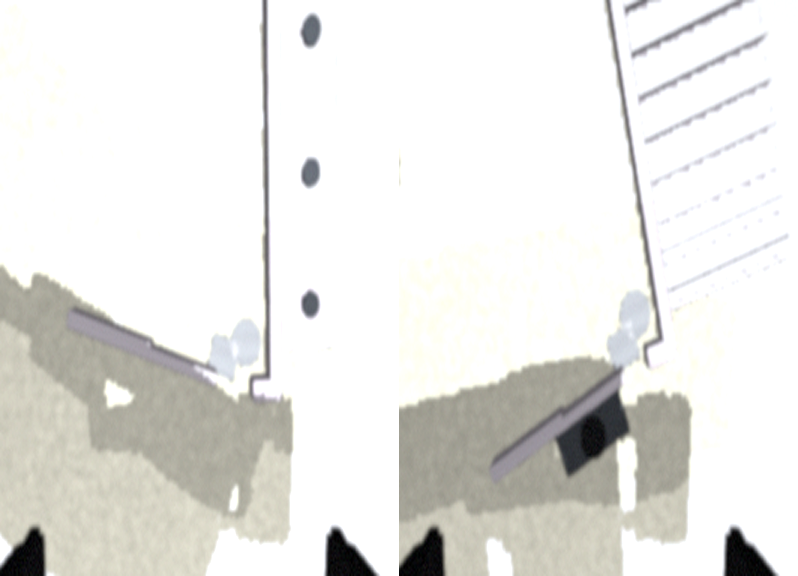

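Left panel is the bare bracket, with its fence line at column ~266 and corner ~(268,378). Right panel is the finished one, with the fence line running (611,0) to (661,340), the corner there, and its cheek leaning outward with the gusset. Next I refine the fence lines by subpixel and convert to poses.

```bash
cat > br.py <<'E'
from h import *
def fence(f,u0,v0,u1,v1):
    K,E=load(f);g=cv2.imread(f"pics/{f}.png",0).astype(float)
    P=[]
    for v in range(v0+3,v1-6):
        u=u0+(u1-u0)*(v-v0)/(v1-v0);c=np.arange(int(u)-5,int(u)+7);w=np.clip(np.percentile(g[v,c],60)-g[v,c]-8,0,None)
        if w.sum()>0:P.append(p2w(K,E,((w*c).sum()/w.sum(),v),11)[:2])
    P=np.array(P);x,y,*_=cv2.fitLine(P.astype(np.float32),cv2.DIST_HUBER,0,.01,.01).ravel(),0
    d=x[:2]*np.sign(x[1]);p=x[2:];th=-np.arctan2(d[0],d[1])
    cor=p2w(K,E,(u1,v1),22)[:2];cor=p+d*np.dot(cor-p,d)
    xh=np.array([d[1],-d[0]])
    print(f,"theta",th,"corner",cor,"pivot",cor-14*xh+14*d)
if __name__=="__main__":
    fence("wm",301.3,20,334.7,162);fence("wb",336.7,20,338.7,178)
    for f,uvs in(("wm",((334.7,162),(324,164),(220.5,212),(267,190))),("wb",((338.7,178),(327,178.5),(206.5,149)))):
        K,E=load(f);print([p2w(K,E,u,22)[:2] for u in uvs])
E
python3 br.py
```

```text
wm theta 0.18011972 corner [656.721  99.242] pivot [640.44  110.507]
wb theta -0.052093938 corner [ 661.462 -279.433] pivot [ 648.21  -264.723]
[array([655.901,  99.092]), array([644.836,  98.143]), array([531.947,  58.43 ]), array([583.631,  77.052])]
[array([ 660.465, -279.381]), array([ 648.416, -278.652]), array([ 529.324, -236.1  ])]
```

Request:
{"method": "drive_tool", "body": {"steps": "0 0 0 -0.0324 -0.0175 0 0;0 0 0 -0.0324 -0.0175 0 0;0 0 0 -0.0324 -0.0175 0 0;0 0 0 -0.0324 -0.0175 0 0;0 0 0 -0.0324 -0.0175 0 0;0 0 0 -0.0324 -0.0175 0 0;0 0 0 -0.0324 -0.0175 0 0;0 0 0.01 0 0 0.04 0"}}

```text
time: 4.85
tool_pos: [452.9, -146.2, 367.9]
eef_rot: [0.004, 0.747, 0.665, 0.001]
force: [2.6, -0.2, -1.7]
grip_width: 1.0
finger_force: 0.0
```

Request:
{"method": "drive_tool", "body": {"steps": "0 0 0 0 0 0.04 0;0 0 0 0 0 0.04 0;0 0 0 0 0 0.03 0;0 0 0 0 0 0 0;0 0 0 0 0 0 0"}}

```text
time: 5.35
tool_pos: [454.6, -143.3, 255.3]
eef_rot: [-0.0, 0.746, 0.666, -0.0]
force: [1.0, 0.1, 0.5]
grip_width: 1.002
finger_force: 0.0
```

```bash
python3 - <<'E'
from h import *
o=r.observe();print(o["time"],o["tool_pos"],o["eef_rot"],o["force"],o["q"])
cap("wrist","wg")
E
```

```text
5.35 [ 454.559 -143.31   255.312] [-0.     0.746  0.666 -0.   ] [1.002 0.116 0.488] [-0.444  0.515  2.063 -0.     0.564 -0.332]
```

View pics/wg.png

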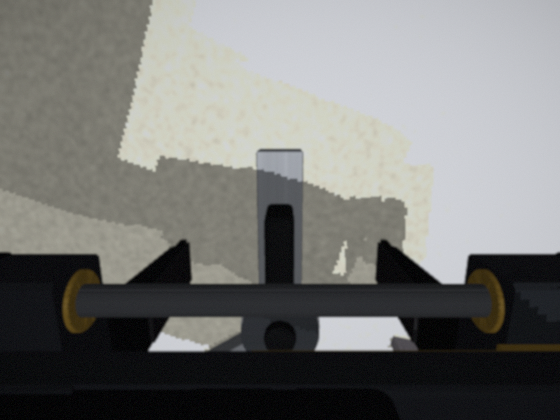

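The stock end is at row 150, columns 256–303. The rib is centred at column 280 with its top end at row 205.

```bash
python3 - <<'E'
from h import *
K,E=load("wg")
for n,uv,z in(("but",(280,335),46),("ribend",(279.5,205),60),("stockend",(280,150),24)):print(n,p2w(K,E,uv,z))
E
```

```text
but [ 447.645 -197.066   46.   ]
ribend [ 457.11  -113.656   60.   ]
stockend [459.99  -88.508  24.   ]
```

Request:
{"method": "drive_tool", "body": {"steps": "0 0 0 0 0 0.018 0;0 0 0 0 0 0.018 0;0 0 0 0 0 0 0;0 0 0 0 0 0 255;0 0 0 0 0 0 255;0 0 0 0 0 0 255;0 0 0 0 0 0 255;0 0 0 0 0 0 255", "squeeze": 30}}

```text
time: 6.2
tool_pos: [454.7, -142.6, 219.1]
eef_rot: [0.0, 0.745, 0.667, 0.0]
force: [-0.7, 0.2, -0.4]
grip_width: 0.637
finger_force: 0.0
```

Request:
{"method": "drive_tool", "body": {"steps": "0 0 0 0 0 0 255;0 0 0 0 0 0 255;0 0 0 0 0 0 255;0 0 0 0 0 0 255"}}

```text
time: 6.6
tool_pos: [454.7, -142.6, 218.7]
eef_rot: [-0.0, 0.745, 0.667, -0.0]
force: [-0.3, 0.9, -0.4]
grip_width: 0.304
finger_force: 0.0
```

Request:
{"method": "drive_tool", "body": {"steps": "0 0 0 0 0 0 255;0 0 0 0 0 0 255;0 0 0 0 0 0 255;0 0 0 0 0 0 255"}}

```text
time: 7.0
tool_pos: [454.6, -142.5, 218.7]
eef_rot: [-0.0, 0.745, 0.667, -0.0]
force: [-0.6, 0.7, -0.3]
grip_width: 0.167
finger_force: 30.0
```

Request:
{"method": "drive_tool", "body": {"steps": "0 0 0 0 0 -0.01 255;0 0 0 0 0 -0.015 255;0 0 0 0 0 -0.015 255;0 0 0.03 0 0 0 255;0 0 -0.03 0 0 0 255;0 0 0 0 0 0 255"}}

```text
time: 7.6
tool_pos: [454.7, -142.5, 258.9]
eef_rot: [0.0, 0.744, 0.668, -0.0]
force: [-0.5, -0.5, -4.1]
grip_width: 0.168
finger_force: 30.0
```

Request:
{"method": "drive_tool", "body": {"steps": "0 0 0 0.0057 0.0018 0 255;0 0 0 0.0114 0.0036 0 255;0 0 0 0.0172 0.0054 0 255;0 0 0 0.0229 0.0072 0 255;0 0 0 0.0286 0.0091 0 255;0 0 0 0.0324 0.0103 0 255;0 0 0 0.0343 0.0109 0 255;0 0 0 0.0343 0.0109 0 255"}}

```text
time: 8.4
tool_pos: [534.7, 38.9, 258.5]
eef_rot: [-0.0, 0.745, 0.667, -0.0]
force: [0.6, -0.8, -4.0]
grip_width: 0.168
finger_force: 30.0
```

Request:
{"method": "drive_tool", "body": {"steps": "0 0 0 0.0343 0.0109 0 255;0 0 0 0.0343 0.0109 0 255;0 0 0 0.0324 0.0103 0 255;0 0 0 0.0286 0.0091 0 255;0 0 0 0.0229 0.0072 0 255;0 0 0 0.0172 0.0054 0 255;0 0 0 0.0114 0.0036 0 255;0 0 0 0.0084 0.0027 0 255"}}

```text
time: 9.2
tool_pos: [614.8, 219.6, 258.3]
eef_rot: [-0.0, 0.745, 0.667, -0.0]
force: [0.2, 0.9, -3.9]
grip_width: 0.169
finger_force: 30.0
```

Request:
{"method": "drive_tool", "body": {"steps": "0 0 -0.03 0 0 0 255;0 0 -0.06 0 0 0 255;0 0 -0.06 0 0 0 255;0 0 -0.06 0 0 0 255;0 0 -0.05 0 0 0 255;0 0 -0.031 0 0 0 255;0 0 0 0 0 0 255;0 0 0 0 0 0 255"}}

```text
time: 10.0
tool_pos: [614.9, 217.7, 258.7]
eef_rot: [-0.0, 0.641, 0.768, -0.0]
force: [0.2, 1.3, -4.5]
grip_width: 0.166
finger_force: 30.0
```

```bash
python3 - <<'E'
from h import *
o=r.observe();print(o["time"],o["tool_pos"],o["eef_rot"],o["force"],o["moment"],o["grip_width"])
print(2*np.arctan2(o["eef_rot"][2],o["eef_rot"][1]))
cap("wrist","wh");t,K,E=cap("top","th")
cap("scene","sh")
a=cv2.imread("pics/wh.png");b=cv2.imread("pics/sh.png")
b=cv2.resize(b[160:340,260:500],None,fx=3,fy=3,interpolation=cv2.INTER_CUBIC)
cv2.imwrite("pics/shz.png",b)
E
```

```text
10.0 [614.856 217.677 258.695] [-0.     0.641  0.768 -0.   ] [ 0.19   1.279 -4.542] [ 0.122 -0.073  0.003] 0.1656679565213445
1.7499055121234397
```

View pics/shz.png

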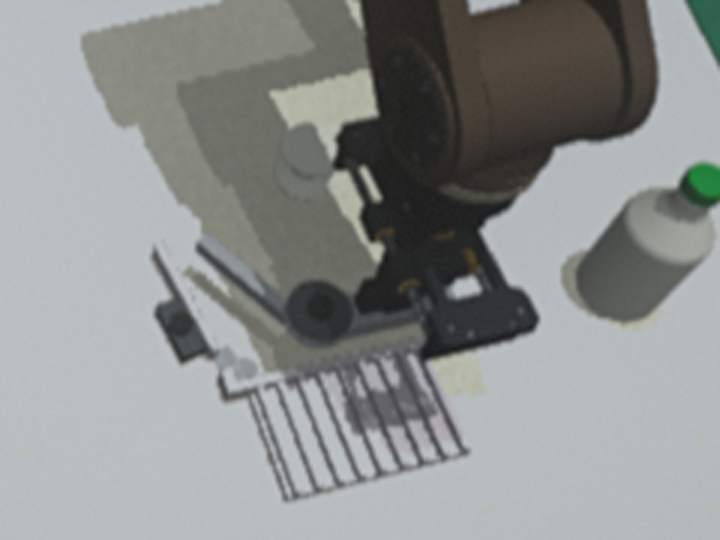

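The scene crop shows the gauge hovering over the finished corner: hub ~(318,306), blade tip ~(200,243), cheek tip ~(157,250), spool undisturbed. I'll check blade and cheek clearance before lowering.

```bash
python3 - <<'E'
from h import *
K,E=load("sh");f=lambda u,v,z:p2w(K,E,(260+(u+.5)/3-.5,160+(v+.5)/3-.5),z)[:2]
tip=f(202,242,62);hub=f(320,304,87);ch=f(158,246,22);st=f(222,378,22)
th=.18;d=np.array([-np.sin(th),np.cos(th)]);xh=np.array([np.cos(th),np.sin(th)]);piv=np.array([640.4,110.5])
for n,p in(("tip",tip),("hub",hub),("cheektip",ch),("stop",st)):print(n,p,"in bracket frame",np.dot(p-piv,xh),np.dot(p-piv,d))
E
```

```text
tip [551.908  80.34 ] in bracket frame -92.46172373204446 -13.830021843561754
hub [624.    156.766] in bracket frame -7.85257401891499 48.45437401546557
cheektip [531.13   50.571] in bracket frame -118.23357621130633 -39.39814830626067
stop [650.988  87.014] in bracket frame 6.21218013351959 -25.002076368816613
```

Request:
{"method": "drive_tool", "body": {"steps": "0 0 0 0 0 0.012 255;0 0 0 0 0 0.014 255;0 0 0 0 0 0.008 255;0 0 0 0 0 0.004 255;0 0 0 0 0 0.0015 255;0 0 0 0 0 0 255;0 0 0 0 0 0 255"}}

```text
time: 10.85
tool_pos: [615.0, 218.2, 219.4]
eef_rot: [0.0, 0.641, 0.768, 0.0]
force: [-0.5, 0.2, -3.9]
grip_width: 0.167
finger_force: 30.0
```

Request:
{"method": "drive_tool", "body": {"steps": "0 0 0 0 0.001 0 255;0 0 0 0 0.001 0 255;0 0 0 0 0.001 0 255;0 0 0 0 0 0 255;0 0 0 0 0 0 255"}}

```text
time: 11.35
tool_pos: [617.9, 218.7, 219.2]
eef_rot: [0.0, 0.641, 0.768, -0.0]
force: [0.2, -0.2, -4.2]
grip_width: 0.163
finger_force: 30.0
```

Request:
{"method": "drive_tool", "body": {"steps": "0 0 0 0 0.0007 0.0002 255;0 0 0 0 0.0007 0 255;0 0 0 0 0 0 255;0 0 0 0 0 0 255"}}

```text
time: 11.75
tool_pos: [619.0, 219.0, 218.9]
eef_rot: [-0.0, 0.641, 0.768, -0.0]
force: [-3.3, -1.2, -2.7]
grip_width: 0.167
finger_force: 30.0
```

Request:
{"method": "drive_tool", "body": {"steps": "0 0 0 0 0.0007 0 255;0 0 0 0 0.0007 0 255;0 0 0 0 0 0 255;0 0 0 0 0 0 255"}}

```text
time: 12.15
tool_pos: [619.7, 219.1, 218.8]
eef_rot: [-0.001, 0.641, 0.768, -0.002]
force: [-9.5, -1.6, 1.2]
grip_width: 0.167
finger_force: 30.0
```

Request:
{"method": "drive_tool", "body": {"steps": "0 0 0 0 -0.0006 0 255;0 0 0 -0.002 0 0 255;0 0 0 -0.004 0 0 255;0 0 0 -0.004 0 0 255;0 0 0 -0.004 0 0 255;0 0 0 -0.004 0 0 255;0 0 0 -0.002 0 0 255;0 0 0 0 0 0 255"}}

```text
time: 12.95
tool_pos: [623.0, 199.5, 218.8]
eef_rot: [-0.001, 0.641, 0.768, -0.001]
force: [-6.3, 0.9, -1.4]
grip_width: 0.171
finger_force: 30.0
```

Request:
{"method": "drive_tool", "body": {"steps": "0 0 0 -0.002 0 0 255;0 0 0 -0.004 0 0 255;0 0 0 -0.004 0 0 255;0 0 0 -0.003 0 0 255;0 0 0 0 0 0 255"}}

```text
time: 13.45
tool_pos: [625.3, 186.6, 218.8]
eef_rot: [-0.001, 0.641, 0.768, -0.001]
force: [-6.6, 0.6, -0.3]
grip_width: 0.168
finger_force: 30.0
```

Request:
{"method": "drive_tool", "body": {"steps": "0 0 0 -0.003 -0.0002 0 255;0 0 0 -0.003 0 0 255;0 0 0 -0.002 0 0 255;0 0 0 -0.002 0 0 255;0 0 0 0 0 0 255"}}

```text
time: 13.95
tool_pos: [627.0, 176.9, 218.8]
eef_rot: [-0.001, 0.641, 0.768, -0.001]
force: [-6.3, -0.7, -2.7]
grip_width: 0.168
finger_force: 30.0
```

Request:
{"method": "drive_tool", "body": {"steps": "0 0 0 -0.001 0 0 255;0 0 0 -0.001 0 0 255;0 0 0 -0.001 0 0 255;0 0 0 0 0 0 255"}}

```text
time: 14.35
tool_pos: [627.5, 174.1, 218.8]
eef_rot: [-0.001, 0.641, 0.768, -0.001]
force: [-6.4, 1.2, -1.9]
grip_width: 0.165
finger_force: 30.0
```

Request:
{"method": "drive_tool", "body": {"steps": "0 0 0 -0.001 0 0 255;0 0 0 -0.001 0 0 255;0 0 0 -0.001 0 0 255;0 0 0 0 0 0 255"}}

```text
time: 14.75
tool_pos: [628.1, 171.2, 218.8]
eef_rot: [-0.001, 0.641, 0.768, -0.001]
force: [-6.7, 1.5, -2.0]
grip_width: 0.166
finger_force: 30.0
```

Request:
{"method": "drive_tool", "body": {"steps": "0 0 0 -0.001 0 0 255;0 0 0 -0.001 0 0 255;0 0 0 -0.001 0 0 255;0 0 0 0 0 0 255"}}

```text
time: 15.15
tool_pos: [628.5, 168.5, 218.8]
eef_rot: [-0.001, 0.641, 0.768, -0.001]
force: [-6.0, 4.3, -1.0]
grip_width: 0.17
finger_force: 30.0
```

Request:
{"method": "drive_tool", "body": {"steps": "0 0 0 -0.001 0 0 255;0 0 0 -0.001 0 0 255;0 0 0 0 0 0 255"}}

```text
time: 15.45
tool_pos: [628.6, 167.8, 219.1]
eef_rot: [-0.002, 0.641, 0.768, 0.0]
force: [-8.3, 14.7, -0.9]
grip_width: 0.166
finger_force: 30.0
```

Request:
{"method": "drive_tool", "body": {"steps": "0 0 0 0.0004 -0.0002 0 255;0 0 0 0 0 0 255;0 0 0 0 0 0 255;0 0 0 0 0 0 255;0 0 0 0 0 0 255;0 0 0 0 0 0 255;0 0 0 0 0 0 255;0 0 0 0 0 0 255"}}

```text
time: 16.25
tool_pos: [628.5, 167.9, 219.0]
eef_rot: [-0.001, 0.641, 0.768, 0.0]
force: [-7.2, 11.3, -1.2]
grip_width: 0.168
finger_force: 30.0
```

```bash
python3 - <<'E'
from h import *
F=np.array([ (r.observe()["force"]) for _ in range(1)]);print(F,r.observe()["moment"])
cap("scene","s2");cap("wrist","w2")
a=cv2.imread("pics/w2.png");b=cv2.imread("pics/s2.png")
b=cv2.resize(b[200:320,280:420],None,fx=5,fy=5,interpolation=cv2.INTER_CUBIC)
cv2.imwrite("pics/s2z.png",b)
E
```

```text
[[-7.215 11.284 -1.176]] [2.473 1.303 0.145]
```

View pics/s2z.png

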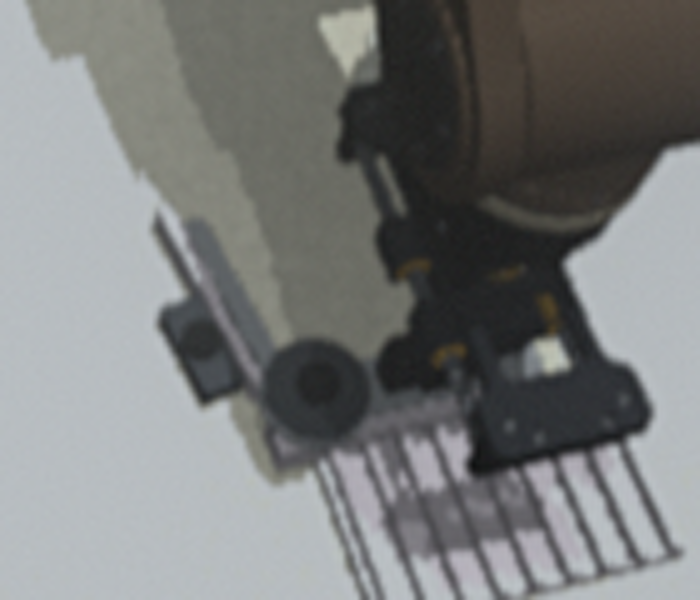

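The scene crop shows the blade flush along the finished cheek and the hub in the corner, with the button at about (318,382). Next I release, lift and move over the button.

Request:
{"method": "drive_tool", "body": {"steps": "0 0 0 0.0005 -0.0003 0 255;0 0 0 0 0 0 255;0 0 0 0 0 0 150;0 0 0 0 0 0 150;0 0 0 0 0 0 150;0 0 0 0 0 0 150;0 0 0 0 0 0 150;0 0 0 0 0 0 150"}}

```text
time: 17.15
tool_pos: [629.0, 166.6, 219.1]
eef_rot: [0.0, 0.641, 0.768, 0.0]
force: [0.2, 0.9, 0.1]
grip_width: 0.412
finger_force: 0.0
```

Request:
{"method": "drive_tool", "body": {"steps": "0 0 0 0 0 -0.01 150;0 0 0 0 0 -0.02 150;0 0 0 0 0 -0.03 150;0 0 0 0 0 0 255;0 0 0 0 0 0 255;0 0 0 0 0 0 255;0 0 0 0 0 0 255;0 0 0 0 0 0 255"}}

```text
time: 17.95
tool_pos: [628.8, 166.8, 278.3]
eef_rot: [-0.0, 0.641, 0.768, -0.001]
force: [-0.7, 0.5, -1.3]
grip_width: 0.05
finger_force: 0.0
```

```bash
python3 - <<'E'
from h import *
o=r.observe();print(o["time"],o["tool_pos"],o["grip_width"],o["force"],2*np.arctan2(o["eef_rot"][2],o["eef_rot"][1]))
K,E=load("s2");print("scene button",p2w(K,E,(343.3,276.1),46))
cap("wrist","w3")
for f in("w2","w3"):
    im=cv2.imread(f"pics/{f}.png");cv2.imwrite(f"pics/{f}c.png",im)
a=cv2.imread("pics/w3.png");b=cv2.imread("pics/w2.png")
cv2.imwrite("pics/w23.png",np.hstack([x[100:400,80:480] for x in(b,a)]))
E
```

```text
17.95 [628.831 166.757 278.261] 0.04980745845937965 [-0.685  0.505 -1.297] 1.7508157829741018
scene button [639.048 108.117  46.   ]
```

View pics/w23.png

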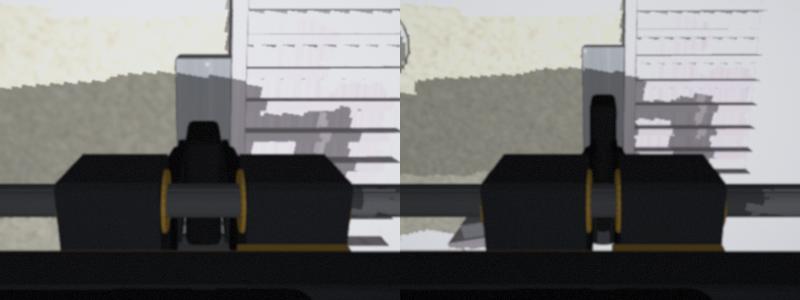

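```bash
python3 - <<'E'
from h import *
K,E=load("w3");e=p2w(K,E,(283,145),24);d=np.array([-np.sin(.18),np.cos(.18)]);print(e,e[:2]-113*d)
K,E=load("w2");e=p2w(K,E,((176+229)/2+80,155.5),24);print(e,e[:2]-113*d)
E
```

```text
[620.05  222.379  24.   ] [640.28  111.204]
[619.692 222.053  24.   ] [639.923 110.879]
```

Request:
{"method": "drive_tool", "body": {"steps": "0 0 0 -0.028 0.0004 0 255;0 0 0 -0.0289 0.0004 0 255;0 0 0 0 0 0.018 255;0 0 0 0 0 0.018 255;0 0 0 0 0 0 255;0 0 0 0 0 0 255"}}

```text
time: 18.6
tool_pos: [640.0, 111.0, 243.0]
eef_rot: [-0.0, 0.641, 0.768, -0.0]
force: [0.3, 0.7, 0.7]
grip_width: 0.005
finger_force: 0.0
```

Request:
{"method": "drive_tool", "body": {"steps": "0 0 0 0 0 0.002 255;0 0 0 0 0 0.002 255;0 0 0 0 0 0.002 255;0 0 0 0 0 0 255;0 0 0 0 0 0 255"}}

```text
time: 19.1
tool_pos: [639.9, 111.0, 237.1]
eef_rot: [0.0, 0.641, 0.768, 0.0]
force: [-0.1, -0.7, 0.3]
grip_width: -0.001
finger_force: 0.0
```

Request:
{"method": "drive_tool", "body": {"steps": "0 0 0 0 0 0.001 255;0 0 0 0 0 0.001 255;0 0 0 0 0 0.001 255;0 0 0 0 0 0 255;0 0 0 0 0 0 255"}}

```text
time: 19.6
tool_pos: [639.9, 110.9, 234.7]
eef_rot: [0.0, 0.641, 0.768, 0.0]
force: [-0.7, -0.7, 6.3]
grip_width: 0.005
finger_force: 2.8
```

Request:
{"method": "drive_tool", "body": {"steps": "0 0 0 0 0 0.0008 255;0 0 0 0 0 0.0007 255;0 0 0 0 0 0 255;0 0 0 0 0 0 255"}}

```text
time: 20.0
tool_pos: [639.9, 111.0, 233.5]
eef_rot: [0.0, 0.641, 0.768, 0.0]
force: [-2.2, -0.1, 8.2]
grip_width: 0.006
finger_force: 4.6
```

Request:
{"method": "drive_tool", "body": {"steps": "0 0 0 0 0 0.0005 255;0 0 0 0 0 0.0005 255;0 0 0 0 0 0 255;0 0 0 0 0 0 255"}}

```text
time: 20.4
tool_pos: [639.9, 111.0, 233.4]
eef_rot: [0.001, 0.641, 0.768, 0.001]
force: [-4.5, -0.9, 16.9]
grip_width: 0.006
finger_force: 8.1
```

Request:
{"method": "drive_tool", "body": {"steps": "0 0 0 0 0 0.0005 255;0 0 0 0 0 0 255;0 0 0 0 0 0 255"}}

```text
time: 20.7
tool_pos: [639.9, 111.0, 233.2]
eef_rot: [0.001, 0.641, 0.768, 0.001]
force: [-5.4, 0.4, 19.7]
grip_width: 0.007
finger_force: 9.9
```

Request:
{"method": "drive_tool", "body": {"steps": "0 0 0 0 0 0.0002 255;0 0 0 0 0 0 255;0 0 0 0 0 0 255;0 0 0 0 0 0 255;0 0 0 0 0 0 255"}}

```text
time: 21.2
tool_pos: [639.9, 110.9, 233.2]
eef_rot: [0.001, 0.641, 0.768, 0.001]
force: [-6.0, -0.6, 21.8]
grip_width: 0.002
finger_force: 10.8
```

Request:
{"method": "drive_tool", "body": {"steps": "0 0 0 0 0 -0.003 255;0 0 0 0 0 -0.01 255;0 0 0 0 0 -0.03 255;0 0 0 0 0 0 150;0 0 0 0 0 0 150;0 0 0 0 0 0 150;0 0 0 0 0 0 150;0 0 0 0 0 0 150"}}

```text
time: 22.0
tool_pos: [639.8, 110.9, 273.1]
eef_rot: [-0.0, 0.641, 0.768, -0.0]
force: [0.1, 0.8, 0.4]
grip_width: 0.367
finger_force: 0.0
```

Request:
{"method": "drive_tool", "body": {"steps": "0 0 0 0.0284 -0.0004 0 150;0 0 0 0.0284 -0.0004 0 150;0 0 0 0 0 0.024 150;0 0 0 0 0 0.02 150;0 0 0 0 0 0.01 150;0 0 0 0 0 0 150;0 0 0 0 0 0 255;0 0 0 0 0 0 255"}}

```text
time: 22.8
tool_pos: [629.2, 166.5, 220.8]
eef_rot: [0.001, 0.641, 0.768, 0.0]
force: [0.4, -0.0, -0.5]
grip_width: 0.298
finger_force: 0.0
```

Request:
{"method": "drive_tool", "body": {"steps": "0 0 0 0 0 0 255;0 0 0 0 0 0 255;0 0 0 0 0 0 255;0 0 0 0 0 0 255"}}

```text
time: 23.2
tool_pos: [628.6, 166.5, 220.6]
eef_rot: [-0.0, 0.641, 0.768, -0.0]
force: [-4.9, -1.3, 5.2]
grip_width: 0.165
finger_force: 30.0
```

Request:
{"method": "drive_tool", "body": {"steps": "0 0 0 0.001 -0.001 0 255;0 0 0 0.003 -0.003 0 255;0 0 0 0 0 -0.01 255;0 0 0 0 0 -0.017 255;0 0 0 0 0 -0.018 255;0 0 0 0 0 0 255;0 0 0 0 0 0 255"}}

```text
time: 23.9
tool_pos: [624.0, 170.0, 264.6]
eef_rot: [-0.0, 0.641, 0.768, -0.0]
force: [-0.6, 0.0, -4.2]
grip_width: 0.166
finger_force: 30.0
```

Request:
{"method": "drive_tool", "body": {"steps": "0 0 0 -0.008 -0.0008 0 255;0 0 0 -0.0179 -0.0018 0 255;0 0 0 -0.0279 -0.0028 0 255;0 0 0 -0.0358 -0.0036 0 255;0 0 0 -0.0398 -0.004 0 255;0 0 0 -0.0398 -0.004 0 255;0 0 0 -0.0398 -0.004 0 255;0 0 0 -0.0358 -0.0036 0 255"}}

```text
time: 24.7
tool_pos: [643.4, -78.8, 264.1]
eef_rot: [-0.0, 0.641, 0.767, -0.0]
force: [0.5, 0.5, -3.9]
grip_width: 0.166
finger_force: 30.0
```

Request:
{"method": "drive_tool", "body": {"steps": "0 0 0 -0.0279 -0.0028 0 255;0 0 0 -0.0179 -0.0018 0 255;0 0 0 -0.008 -0.0008 0 255;0 0 0.04 -0.0037 -0.0004 0 255;0 0 0.08 0 0 0 255;0 0 0.08 0 0 0 255;0 0 0.032 0 0 0 255;0 0 0 0 0 0 255"}}

```text
time: 25.5
tool_pos: [648.4, -132.3, 264.6]
eef_rot: [-0.0, 0.725, 0.689, -0.0]
force: [0.4, 0.2, -4.2]
grip_width: 0.17
finger_force: 30.0
```

```bash
python3 - <<'E'
from h import *
cap("scene","s4")
o=r.observe();print(o["time"],o["tool_pos"],o["grip_width"],o["force"],2*np.arctan2(o["eef_rot"][2],o["eef_rot"][1]))
b=cv2.imread("pics/s4.png")
cv2.imwrite("pics/s4z.png",cv2.resize(b[180:330,130:330],None,fx=4,fy=4,interpolation=cv2.INTER_CUBIC))
E
```

```text
25.55 [ 648.403 -132.313  264.619] 0.16470922856494372 [ 0.411  0.277 -4.534] 1.5204990483717167
```

View pics/s4z.png

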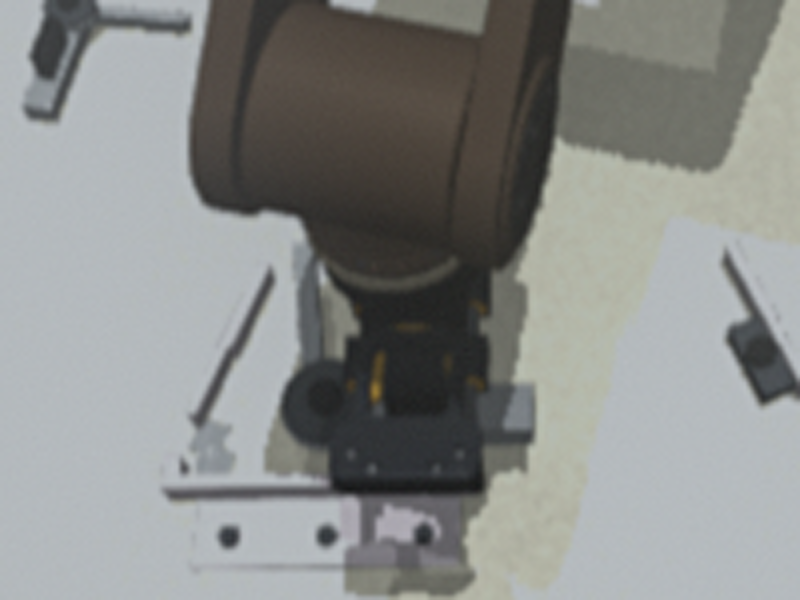

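Everything is in place above the bare bracket: hub ~(325,395), blade tip ~(300,245), cheek tip ~(270,272). I'll check clearance numerically.

```bash
python3 - <<'E'
from h import *
K,E=load("s4");f=lambda u,v,z:p2w(K,E,(130+(u+.5)/4-.5,180+(v+.5)/4-.5),z)[:2]
th=-.052;d=np.array([-np.sin(th),np.cos(th)]);xh=np.array([np.cos(th),np.sin(th)]);piv=np.array([648.2,-264.7])
for n,p in(("tipL",f(295,245,66)),("hub",f(325,393,90)),("cheektip",f(271,270,22)),("cheekroot",f(197,415,22)),("stop",f(166,487,22)),("fence end",f(482,487,22)),("stockend",f(534,385,68))):print(n,p,np.dot(p-piv,xh),np.dot(p-piv,d))
E
```

```text
tipL [ 538.439 -213.859] -112.25500841568066 45.066830004170214
hub [ 645.235 -188.674] -6.912265093216914 75.76961685904496
cheektip [ 529.811 -235.682] -119.7370036669628 22.82541813154546
cheekroot [ 623.334 -272.67 ] -24.41858990519579 -9.251537617209436
stop [ 665.949 -286.222] 18.84342883906129 -20.570119171406954
fence end [ 676.968 -108.235] 20.596553692823 157.7482973361576
stockend [637.357 -76.092] -20.631792708646255 187.7890544204812
```

Request:
{"method": "drive_tool", "body": {"steps": "0 0 0 0 0 0.012 255;0 0 0 0 0 0.014 255;0 0 0 0 0 0.01 255;0 0 0 0 0 0.005 255;0 0 0 0 0 0.002 255;0 0 0 0 0 0.0006 255;0 0 0 0 0 0 255;0 0 0 0 0 0 255"}}

```text
time: 26.35
tool_pos: [648.5, -133.0, 221.7]
eef_rot: [0.0, 0.725, 0.689, 0.0]
force: [-0.3, 0.7, -4.4]
grip_width: 0.168
finger_force: 30.0
```

Request:
{"method": "drive_tool", "body": {"steps": "0 0 0 0 0.001 0 255;0 0 0 0 0.001 0 255;0 0 0 0 0.0007 0 255;0 0 0 0 0 0 255;0 0 0 0 0 0 255"}}

```text
time: 26.85
tool_pos: [651.2, -133.1, 221.2]
eef_rot: [0.0, 0.725, 0.689, -0.0]
force: [0.4, 0.8, -4.3]
grip_width: 0.165
finger_force: 30.0
```

Request:
{"method": "drive_tool", "body": {"steps": "0 0 0 0 0.0007 0.0002 255;0 0 0 0 0.0007 0 255;0 0 0 0 0 0 255;0 0 0 0 0 0 255"}}

```text
time: 27.25
tool_pos: [652.6, -133.2, 221.0]
eef_rot: [0.0, 0.725, 0.689, -0.0]
force: [0.4, 0.3, -4.9]
grip_width: 0.169
finger_force: 30.0
```

Request:
{"method": "drive_tool", "body": {"steps": "0 0 0 0 0.0007 0.0003 255;0 0 0 0 0.0007 0 255;0 0 0 0 0 0 255;0 0 0 0 0 0 255"}}

```text
time: 27.65
tool_pos: [653.7, -133.3, 220.6]
eef_rot: [-0.0, 0.725, 0.688, -0.0]
force: [-3.7, -0.7, -3.2]
grip_width: 0.168
finger_force: 30.0
```

Request:
{"method": "drive_tool", "body": {"steps": "0 0 0 0 0.0006 0 255;0 0 0 0 0.0005 0 255;0 0 0 0 0 0 255;0 0 0 0 0 0 255"}}

```text
time: 28.05
tool_pos: [654.3, -133.3, 220.6]
eef_rot: [-0.001, 0.725, 0.689, -0.001]
force: [-9.5, 0.2, 1.2]
grip_width: 0.168
finger_force: 30.0
```

Request:
{"method": "drive_tool", "body": {"steps": "0 0 0 -0.002 -0.0005 0 255;0 0 0 -0.004 0 0 255;0 0 0 -0.005 0 0 255;0 0 0 -0.005 0 0 255;0 0 0 -0.005 0 0 255;0 0 0 -0.005 0 0 255;0 0 0 -0.003 0 0 255;0 0 0 0 0 0 255"}}

```text
time: 28.85
tool_pos: [652.5, -162.1, 220.7]
eef_rot: [-0.001, 0.725, 0.688, -0.001]
force: [-6.6, 1.4, -0.9]
grip_width: 0.167
finger_force: 30.0
```

Request:
{"method": "drive_tool", "body": {"steps": "0 0 0 -0.003 0 0 255;0 0 0 -0.005 0 0 255;0 0 0 -0.005 0 0 255;0 0 0 -0.005 0 0 255;0 0 0 -0.004 0 0 255;0 0 0 -0.002 0 0 255;0 0 0 0 0 0 255"}}

```text
time: 29.55
tool_pos: [651.3, -186.0, 220.7]
eef_rot: [-0.001, 0.725, 0.689, -0.0]
force: [-6.8, 2.3, -0.6]
grip_width: 0.166
finger_force: 30.0
```

Request:
{"method": "drive_tool", "body": {"steps": "0 0 0 -0.003 0 0 255;0 0 0 -0.004 0 0 255;0 0 0 -0.004 0 0 255;0 0 0 -0.002 0 0 255;0 0 0 0 0 0 255"}}

```text
time: 30.05
tool_pos: [650.6, -198.9, 220.7]
eef_rot: [-0.001, 0.725, 0.689, -0.0]
force: [-6.0, 3.3, -0.4]
grip_width: 0.165
finger_force: 30.0
```

Request:
{"method": "drive_tool", "body": {"steps": "0 0 0 -0.001 0 0 255;0 0 0 -0.001 0 0 255;0 0 0 -0.001 0 0 255;0 0 0 0 0 0 255"}}

```text
time: 30.45
tool_pos: [650.5, -201.6, 220.7]
eef_rot: [-0.001, 0.725, 0.689, -0.0]
force: [-6.0, 4.6, -0.0]
grip_width: 0.171
finger_force: 30.0
```

Request:
{"method": "drive_tool", "body": {"steps": "0 0 0 -0.001 0 0 255;0 0 0 -0.001 0 0 255;0 0 0 0 0 0 255"}}

```text
time: 30.75
tool_pos: [650.4, -203.6, 220.7]
eef_rot: [-0.001, 0.725, 0.689, -0.0]
force: [-6.6, 4.5, 0.4]
grip_width: 0.171
finger_force: 30.0
```

Request:
{"method": "drive_tool", "body": {"steps": "0 0 0 -0.001 0 0 255;0 0 0 -0.001 0 0 255;0 0 0 0 0 0 255"}}

```text
time: 31.05
tool_pos: [650.3, -205.6, 220.7]
eef_rot: [-0.001, 0.725, 0.689, -0.0]
force: [-5.3, 5.6, -0.2]
grip_width: 0.166
finger_force: 30.0
```

Request:
{"method": "drive_tool", "body": {"steps": "0 0 0 -0.0008 0 0 255;0 0 0 -0.0007 0 0 255;0 0 0 0 0 0 255"}}

```text
time: 31.35
tool_pos: [650.2, -207.0, 220.7]
eef_rot: [-0.001, 0.725, 0.689, -0.0]
force: [-6.0, 6.0, 0.3]
grip_width: 0.165
finger_force: 30.0
```

Request:
{"method": "drive_tool", "body": {"steps": "0 0 0 -0.0008 0 0 255;0 0 0 -0.0007 0 0 255;0 0 0 0 0 0 255"}}

```text
time: 31.65
tool_pos: [650.2, -208.3, 220.7]
eef_rot: [-0.001, 0.725, 0.689, -0.0]
force: [-5.4, 7.2, 0.6]
grip_width: 0.164
finger_force: 30.0
```

Request:
{"method": "drive_tool", "body": {"steps": "0 0 0 -0.0008 0 0 255;0 0 0 0 0 0 255"}}

```text
time: 31.85
tool_pos: [650.2, -208.6, 220.8]
eef_rot: [-0.002, 0.725, 0.689, -0.0]
force: [-6.3, 10.7, 1.8]
grip_width: 0.167
finger_force: 30.0
```

Request:
{"method": "drive_tool", "body": {"steps": "0 0 0 -0.0004 0 0 255;0 0 0 0 0 0 255;0 0 0 0 0 0 255"}}

```text
time: 32.15
tool_pos: [650.2, -208.6, 220.8]
eef_rot: [-0.002, 0.725, 0.689, 0.0]
force: [-5.8, 13.2, 2.2]
grip_width: 0.167
finger_force: 30.0
```

Request:
{"method": "drive_tool", "body": {"steps": "0 0 0 0 0 0 255;0 0 0 0 0 0 255;0 0 0 0 0 0 255;0 0 0 0 0 0 255;0 0 0 0 0 0 255;0 0 0 0 0 0 255;0 0 0 0 0 0 255;0 0 0 0 0 0 255"}}

```text
time: 32.95
tool_pos: [650.2, -208.7, 220.8]
eef_rot: [-0.002, 0.725, 0.689, 0.0]
force: [-5.4, 13.0, 2.3]
grip_width: 0.165
finger_force: 30.0
```

Request:
{"method": "drive_tool", "body": {"steps": "0 0 0 0.0006 -0.0003 0 255;0 0 0 0 0 0 255;0 0 0 0 0 0 150;0 0 0 0 0 0 150;0 0 0 0 0 0 150;0 0 0 0 0 0 150;0 0 0 0 0 0 150;0 0 0 0 0 0 150"}}

```text
time: 33.75
tool_pos: [650.3, -209.9, 220.8]
eef_rot: [0.0, 0.725, 0.688, 0.0]
force: [0.2, -0.9, -0.8]
grip_width: 0.41
finger_force: 0.0
```

Request:
{"method": "drive_tool", "body": {"steps": "0 0 0 0 0 -0.01 150;0 0 0 0 0 -0.03 150;0 0 0 0 0 -0.04 150;0 0 0 0 0 -0.04 150;0 0 0 0 0 -0.04 150;0 0 0 -0.02 -0.03 0 150;0 0 0 -0.02 -0.03 0 150;0 0 0 0 0 0 150"}}

```text
time: 34.55
tool_pos: [585.6, -248.1, 382.2]
eef_rot: [0.0, 0.726, 0.688, -0.0]
force: [1.7, -1.2, 0.6]
grip_width: 0.415
finger_force: 0.0
```

```bash
python3 - <<'E'
from h import *
cap("scene","s5")
b=cv2.imread("pics/s5.png");o=r.observe();print(o["time"],o["tool_pos"])
cv2.imwrite("pics/s5z.png",cv2.resize(b[220:320,150:270],None,fx=6,fy=6,interpolation=cv2.INTER_CUBIC))
E
```

```text
34.6 [ 587.053 -247.455  382.07 ]
```

Picture budget is used up, so I check the final seating numerically. I find the dark plate blob in the scene image and compare it with the pivot, using the same method on the master seating picture as reference.

```bash
python3 - <<'E'
from h import *
def plate(f,piv):
    K,E=load(f);g=cv2.imread(f"pics/{f}.png",0)
    c=w2p(K,E,[*piv,43])[0];x,y=int(c[0]),int(c[1]);s=g[y-22:y+23,x-22:x+23]
    m=(s<75).astype(np.uint8);n,l,st,ce=cv2.connectedComponentsWithStats(cv2.morphologyEx(m,cv2.MORPH_OPEN,np.ones((5,5),np.uint8)))
    for i in range(1,n):
        if st[i,4]>40:print(f,st[i],p2w(K,E,ce[i]+[x-22,y-22],44)[:2],"piv",piv)
    return
plate("s2",(640.4,110.5));plate("s5",(648.2,-264.7))
K,E=load("s5");g=cv2.imread("pics/s5.png",0)
# cheek and blade: intensity along gauge-y cuts at several distances out, bracket frame
th=-.052;d=np.array([-np.sin(th),np.cos(th)]);xh=np.array([np.cos(th),np.sin(th)])
for x in(-60,-80,-95,-105,-115):
    P=[[*(np.array([648.2,-264.7])+x*xh+y*d),22] for y in range(-56,40,4)]
    u=w2p(K,E,P).astype(np.float32);print(x,cv2.remap(g,u[:,0].copy(),u[:,1].copy(),cv2.INTER_LINEAR).ravel())
print("y",list(range(-56,40,4)))
E
```

```text
s2 [ 11   0  34  34 558] [635.89  124.029] piv (640.4, 110.5)
s5 [ 13  14  22  20 355] [ 650.91  -261.923] piv (648.2, -264.7)
s5 [36 17  9 11 87] [ 648.267 -224.824] piv (648.2, -264.7)
-60 [138 139 139 139 138 137 120 100  83  84  84  68  96 114 114 115 114 113
 114 116 115 114 114 117]
-80 [135 136 137 137 136 120 128 122  89  85  75  92 121 113 113 113 114 115
 116 115 114 115 115 114]
-95 [136 138 139 139 134 127 124 116 100  98  79 128 138 139 129 112 112 113
 112 114 112 111 112 113]
-105 [136 139 138 137 129 125 106 101 101 104 124 134 133 136 116 113 112 113
 113 112 119 155 121 111]
-115 [138 137 134 134 128 119 106 132 134 135 137 135 138 130 113 112 112 113
 112 114 112 111 113 112]
y [-56, -52, -48, -44, -40, -36, -32, -28, -24, -20, -16, -12, -8, -4, 0, 4, 8, 12, 16, 20, 24, 28, 32, 36]
```

```bash
python3 - <<'E'
from station import r
print(r.observe()["force"],r.sign_off())
E
```

```text
the job is handed in; nothing more can be done
[1.13340061 0.11706696 0.56355647] None
```

The job is handed in, with no verdict returned: the gauge was set flush on the finished cheek, its button pressed at 21.8 N, then seated at about 14 N and left in the bare corner, where a numeric image check (no pictures left to view) puts the cheek against the blade; the lock and exact cheek angle were not measured.

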